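# Start the dumpling timers in order

## Task

The dumplings have just gone into the steamers: start their timers in the order the batches went in, first the one with the blue key, then yellow, then green, by pressing each key lightly with the fingertips until it is in (it stays in). Do not touch the spare timer with the red key. Do not lift or shove any timer, leave everything else where it is, and finish with the hand clear.

Things in the scene. Friction and masses are not known exactly. Their poses are not given: they have to be found in the camera images.
- blue_timer: Loose kitchen timer with the blue key: a white flat box 100 x 76 mm and 34 mm high on a rubber foot, 0.25 kg, standing on the table. Origin: centre of its underside; z up, x along its 100 mm side towards the key's end (a dark display lies at the -x end of its top).
- blue_key_top (a point): Centre of the blue round key's top face (38 mm across), 18 mm from the timer's centre along its +x; it sinks with the key. With the key out it is 54 mm above the table, 18 mm above a same-coloured 50 mm collar (2 mm proud of the box). The cap is springy: it gives 0.4 mm per N, up to 6 mm (15 N), and comes back when let go.
- blue_key (a joint): How far the blue key's stem is in, m: 0 out, 0.008 fully in; starts out to within 1 mm. It slides straight down against an even drag of 3 N, stops at 8 mm, has no return spring and stays where left. Pressing the cap 9 to 10 mm down, or to 5 to 6 N, puts it fully in; it then stands 10 mm above its collar.
- yellow_timer: Loose kitchen timer with the yellow key: a white flat box 100 x 76 mm and 34 mm high on a rubber foot, 0.25 kg, standing on the table. Origin: centre of its underside; z up, x along its 100 mm side towards the key's end (a dark display lies at the -x end of its top).
- yellow_key_top (a point): Centre of the yellow round key's top face (38 mm across), 18 mm from the timer's centre along its +x; it sinks with the key. With the key out it is 54 mm above the table, 18 mm above a same-coloured 50 mm collar (2 mm proud of the box). The cap is springy: it gives 0.4 mm per N, up to 6 mm (15 N), and comes back when let go.
- yellow_key (a joint): How far the yellow key's stem is in, m: 0 out, 0.008 fully in; starts out to within 1 mm. It slides straight down against an even drag of 3 N, stops at 8 mm, has no return spring and stays where left. Pressing the cap 9 to 10 mm down, or to 5 to 6 N, puts it fully in; it then stands 10 mm above its collar.
- green_timer: Loose kitchen timer with the green key: a white flat box 100 x 76 mm and 34 mm high on a rubber foot, 0.25 kg, standing on the table. Origin: centre of its underside; z up, x along its 100 mm side towards the key's end (a dark display lies at the -x end of its top).
- green_key_top (a point): Centre of the green round key's top face (38 mm across), 18 mm from the timer's centre along its +x; it sinks with the key. With the key out it is 54 mm above the table, 18 mm above a same-coloured 50 mm collar (2 mm proud of the box). The cap is springy: it gives 0.4 mm per N, up to 6 mm (15 N), and comes back when let go.
- green_key (a joint): How far the green key's stem is in, m: 0 out, 0.008 fully in; starts out to within 1 mm. It slides straight down against an even drag of 3 N, stops at 8 mm, has no return spring and stays where left. Pressing the cap 9 to 10 mm down, or to 5 to 6 N, puts it fully in; it then stands 10 mm above its collar.
- red_timer: Loose kitchen timer with the red key: a white flat box 100 x 76 mm and 34 mm high on a rubber foot, 0.25 kg, standing on the table. Origin: centre of its underside; z up, x along its 100 mm side towards the key's end (a dark display lies at the -x end of its top).
- red_key_top (a point): Centre of the red round key's top face (38 mm across), 18 mm from the timer's centre along its +x; it sinks with the key. With the key out it is 54 mm above the table, 18 mm above a same-coloured 50 mm collar (2 mm proud of the box). The cap is springy: it gives 0.4 mm per N, up to 6 mm (15 N), and comes back when let go.
- red_key (a joint): How far the red key's stem is in, m: 0 out, 0.008 fully in; starts out to within 1 mm. It slides straight down against an even drag of 3 N, stops at 8 mm, has no return spring and stays where left. Pressing the cap 9 to 10 mm down, or to 5 to 6 N, puts it fully in; it then stands 10 mm above its collar.
- rolling_pin: Wooden rolling pin lying on the table, 54 mm thick, about 440 mm long along its y. Origin: on the table under its middle.
- glass: Drinking glass standing upside down, 100 mm high, 74 mm across at its mouth, which is below. Origin: centre of its underside.
- cutter: Steel ring cutter, 80 mm across, 35 mm high. Origin: centre of its underside.
- bowl: Blue bowl, 130 mm across, 55 mm high. Origin: centre of its underside.
- spice_jar: Amber glass jar with a black cap, 48 mm across, 85 mm high. Origin: centre of its underside.
- spatula: Spatula lying on the table, about 260 mm long along its x. Origin: underside.
Not all that is in view belongs to the job. Leave any purple look-alike of the green_timer alone. What is shaped like the blue_timer but pink is not meant.

How it is judged:
By the outcome, as a careful person would: the job done as asked, in the order asked, and still so for the second after the job is handed in, with the robot touching nothing.
It also fails if it takes over 51 s, if anything falls off the work surface, if the arm or the gripper's body presses on something with over 40 N, if the wrist force passes 120 N, or if a joint passes its speed limit or range.

## Robot

A 7-joint arm with a two-finger parallel gripper is mounted at the origin on the work surface. World frame = base frame: x ahead of the robot, y to its left, z up, the work surface at z = 0. Lengths are in m, angles in rad, forces in N, time in s.
With the tool pointing down it reaches from about 0.425 to 0.925 m from the base axis. Payload 6.8 kg.
Tool frame: the origin (TCP) lies at the very end of the fingers, on their centre line; the grasp point (between the pads) lies 19 mm behind it (bot.grasp_offset is the distance from the TCP to the grasp point, in m); z points along the fingers, y is the direction in which the jaws open and shut (so a half turn about z gives the same grasp; the last joint's range is limited). The gripper opens to 85 mm and grips with 20 to 120 N. Pads are 22 mm wide; open, the fingers measure 114 mm over their backs; the gripper's body (76 mm by 85 mm) begins 54 mm behind the grasp point. The pads swing forward as they close: fully open they stand 13 mm farther back than shut.
Start: joints at [-1.223, 0.477, 0.022, 1.555, -0.011, 1.109, -0.083], TCP at [0.297, 0.606, 0.231] pointing down, gripper open.
Joint ranges: [-2.96, 2.96], [-0.34, 2.1], [-1.41, 1.46], [0.24, 2.44], [-1.37, 4.51], [0.17, 1.92], [-2.96, 2.96]. Speed limits (rad/s): [2.39, 2.39, 3.14, 3.14, 3.14, 3.14, 3.14].

## Interface

Orientations are given as a unit quaternion [w, x, y, z].
In Python, from station import monitor, cams, bot, finder gives the robot as it stands.
- The arm moves only by the tool jog_arm, never from a script. Its argument "plan" is a list of rows, each an object of numbers: "x", "y", "z": the shift along the tool's x, y, z as a fraction of full scale; "wx", "wy", "wz": the turn, a rotation vector about the tool's x, y, z as a fraction of full scale. A call has 1 to 12 rows; each row is the pose to reach, as a shift and turn from the pose measured when the call began, along the tool's axes at that moment, turning the shorter way round; what a row does not reach only later rows make up. Full scale, the value 1, is 20 cm for a shift and 180 degrees for a turn. A row lasts 1/12 s, in which the tool goes at most 41.7 mm and 7.16 degrees, less where a joint would pass 70% of its speed; a pose out of reach is approached as far as the arm can. A call with a number of a shift or a turn outside -1 to 1 is refused whole. A call with a gripper value outside its range is refused whole. "hand" is the opening, from -1 (shut) to 1 (fully open), set as the call begins (left out, the last holds). The fingers move at their own pace and stop on an object; "grip_force" is the grip in N (left out, the last holds). Time passes only in rows, so rows that repeat a pose let the fingers close. It gives the time, the measured TCP pose, the force and the opening at its end, in the units of the state.
- monitor.get_obs(): the state, without advancing time (a new reading comes with each control period).
- cams.read_camera(name): name is "scene" or "top"; returns the picture (420x560x3 uint8, red, green, blue); there is no depth.
- cams.get_calibration(name): a dict with "fx", "fy", "cx", "cy" (pixels), "distortion" ([k1, k2, p1, p2, k3] as OpenCV has them; the pictures are not rectified), "extrinsics" (4x4, takes a point from world to camera coordinates). Camera axes: x right, y down, z forward; pixel columns grow to the right and rows downward; lengths in m; the calibration is good to about 2 mm. A picture is of the moment at which its call begins. get_calibration takes no time and is no camera call.
- bot.hand_in(): hands the job in, once; it reports no verdict.
Trained networks look in the newest picture that a camera, given by its name, has taken for a name from the list of things; names that differ only in an ending like _2 or _b are one class to them, and where a whole thing is asked for, a point or a joint stands for the part that bears it (a point fixed in the world has none). Each returns a list of dicts, best first, with "confidence" (0 to 1); they miss things now and then, are a little off and sometimes report something else, mostly with a low value. They report only what shows in the picture. A call takes as long as a camera call. They do not tell look-alikes from the thing itself.
- finder.find_in(camera, target): "bbox" ([left, top, width, height] in pixels, round what is visible of it).
- finder.place_of(camera, target): "location" ([column, row] in pixels: a listed point, or the origin of a listed thing).
The state is a dict: "t": time; "q": joint angles; "joint_vel": joint speeds; "joint_torque": joint torques, N m; "eef_pos": TCP position; "tool_rot": TCP orientation; "contact_force": force on the tool from outside, world axes, zero at the start; "torque": the same for the moment, N m; "gripper_width": opening from 0.0 (shut) to 1.0 (fully open).
Only numpy, scipy, OpenCV 4.12 (cv2) and the standard library are available. Lean on these libraries where they do the work, as an engineer would, in place of code of your own. Each camera call takes 0.05 s, during which the arm holds its last target. There are 200 camera calls.

## Working session

There is one attempt and no reset: what is moved stays moved. The work goes in short steps, Python scripts to look and compute and a tool call to move; the robot and the scene stay as the last step left them, time stands still between calls to the robot, and variables do not carry over. Pictures are saved under pics/ and viewed, about 8 in all and at most 12, crops included, and the job is handed in when it is done.

Besides the shell and the picture viewer there is one more tool, called after "Emit:" as a command line: name --argument value ..., lists and objects as JSON in quotes. jog_arm: Moves the arm, as the interface text tells. Shift numbers are shares of 20 cm and turn numbers shares of 180 degrees, none past 1 either way. Its arguments: {"type":"object","properties":{"plan":{"type":"array","items":{"type":"object","properties":{"x":{"type":"number","minimum":-1,"maximum":1},"y":{"type":"number","minimum":-1,"maximum":1},"z":{"type":"number","minimum":-1,"maximum":1},"wx":{"type":"number","minimum":-1,"maximum":1},"wy":{"type":"number","minimum":-1,"maximum":1},"wz":{"type":"number","minimum":-1,"maximum":1}}}},"hand":{"type":"number"},"grip_force":{"type":"number"}},"required":["plan"]}

```bash
mkdir -p pics; cat > h.py <<'E'
import numpy as np, cv2
from station import monitor, cams, bot, finder
def ray(cam,px):
    c=cams.get_calibration(cam);K=np.array([[c['fx'],0,c['cx']],[0,c['fy'],c['cy']],[0,0,1.]])
    u=cv2.undistortPoints(np.array([[px]],float),K,np.array(c['distortion'],float))[0,0]
    E=np.array(c['extrinsics']);R,t=E[:3,:3],E[:3,3]
    return -R.T@t, R.T@np.array([u[0],u[1],1.])
def onz(cam,px,z):
    o,d=ray(cam,px);return o+d*(z-o[2])/d[2]
def save(cam,n):
    im=cams.read_camera(cam);cv2.imwrite('pics/'+n,im[:,:,::-1]);return im
E
python3 - <<'E'
from h import *
s=monitor.get_obs();print(s['t'],s['eef_pos'],s['tool_rot'],s['contact_force'],s['gripper_width'])
a=save('top','top0.png');b=save('scene','scene0.png')
for cam in('top','scene'):
  for c in('blue','yellow','green','red'):
    for r in finder.place_of(cam,c+'_key_top')[:3]:
      print(cam,c,np.round(r['location']),round(r['confidence'],2),onz(cam,r['location'],.054).round(3))
print(monitor.get_obs()['t'])
E
```

```text
0.0 [0.29685198 0.60557061 0.23033105] [-1.45431787e-04  2.25915167e-01  9.74146566e-01 -8.85672308e-04] [-0.52647962 -0.00682838  0.95742808] 0.9995359243898115
top blue [278. 230.] 0.59 [0.467 0.025 0.054]
top blue [274. 178.] 0.53 [0.623 0.04  0.054]
top blue [332. 283.] 0.51 [ 0.314 -0.142  0.054]
top yellow [280. 177.] 0.48 [0.625 0.023 0.054]
top yellow [372. 230.] 0.32 [ 0.473 -0.257  0.054]
top green [226. 285.] 0.71 [0.298 0.174 0.054]
top green [219. 229.] 0.57 [0.464 0.201 0.054]
top green [222. 224.] 0.49 [0.477 0.19  0.054]
top red [381. 227.] 0.52 [ 0.482 -0.287  0.054]
top red [280. 222.] 0.26 [0.488 0.02  0.054]
scene blue [171. 281.] 0.61 [ 0.717 -0.205  0.054]
scene blue [182. 156.] 0.58 [ 0.319 -0.141  0.054]
scene blue [279. 247.] 0.58 [0.675 0.039 0.054]
scene yellow [270. 235.] 0.61 [0.638 0.025 0.054]
scene green [292. 140.] 0.63 [0.314 0.164 0.054]
scene green [318. 176.] 0.42 [0.473 0.192 0.054]
scene red [277. 248.] 0.73 [0.678 0.034 0.054]
scene red [131. 210.] 0.61 [ 0.488 -0.282  0.054]
scene red [388. 170.] 0.55 [0.487 0.379 0.054]
0.5
```

View pics/top0.png

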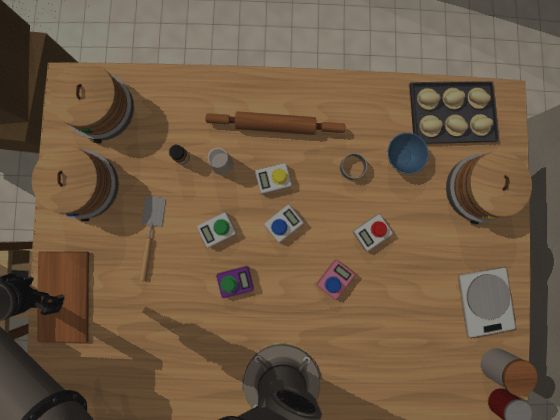

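View pics/scene0.png

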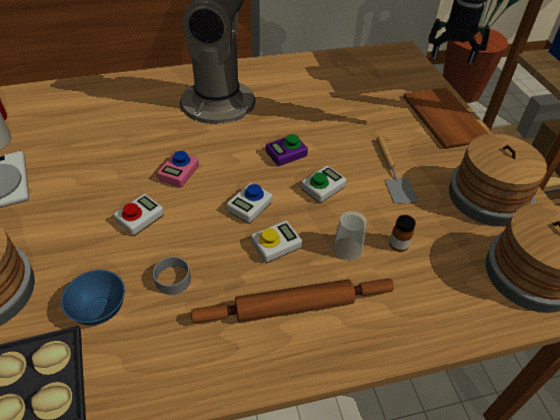

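Both pictures show six timers. In the top view the white ones are blue ≈(279,227), yellow ≈(279,176), green ≈(221,228) and red (379,229). The look-alikes are the purple timer with a green key at (229,284) and the pink one with a blue key at (333,285). The networks mix these up, so I'll choose by the white body, refine with colour segmentation, and check in a crop.

```bash
cat >> h.py <<'E'
HUE={'blue':(100,125),'yellow':(22,35),'green':(45,85)}
TOP={'blue':(279,227),'yellow':(279,176),'green':(221,228)}
SCN={'blue':(254,192),'yellow':(271,238),'green':(319,181)}
def blob(im,c,p):
    hsv=cv2.cvtColor(im,cv2.COLOR_RGB2HSV)
    m=cv2.inRange(hsv,(HUE[c][0],120,60),(HUE[c][1],255,255))
    w=np.zeros_like(m);cv2.circle(w,p,18,255,-1)
    n,l,s,ce=cv2.connectedComponentsWithStats(m&w)
    i=1+np.argmax(s[1:,4]);return ce[i],s[i]
def proj(cam,P):
    c=cams.get_calibration(cam);K=np.array([[c['fx'],0,c['cx']],[0,c['fy'],c['cy']],[0,0,1.]]);E=np.array(c['extrinsics'])
    return cv2.projectPoints(np.array([P],float),cv2.Rodrigues(E[:3,:3])[0],E[:3,3],K,np.array(c['distortion'],float))[0][0,0]
E
python3 - <<'E'
from h import *
T=cv2.imread('pics/top0.png')[:,:,::-1].copy();S=cv2.imread('pics/scene0.png')[:,:,::-1].copy()
o=[]
TT=cv2.resize(T[140:310,180:400],None,fx=3,fy=3,interpolation=2)
SS=cv2.resize(S[120:270,100:350],None,fx=3,fy=3,interpolation=2)
for c in HUE:
    a,sa=blob(T,c,TOP[c]);b,sb=blob(S,c,SCN[c])
    P=onz('top',a,.047);Q=onz('scene',b,.047)
    (o1,d1),(o2,d2)=ray('top',a),ray('scene',b)
    A=np.c_[d1,-d2];k=np.linalg.lstsq(A,o2-o1,rcond=None)[0]
    p1,p2=o1+k[0]*d1,o2+k[1]*d2
    print(c,a.round(1),sa,b.round(1),sb,P.round(4),Q.round(4),'tri',((p1+p2)/2).round(4),np.linalg.norm(p1-p2).round(4))
    M=(P+Q)/2
    for z,col in((.054,(255,0,255)),):
      for im,cam,off in((TT,'top',(180,140)),(SS,'scene',(100,120))):
        ring=[proj(cam,[M[0]+.019*np.cos(t),M[1]+.019*np.sin(t),z]) for t in np.linspace(0,6.28,24)]
        cv2.polylines(im,[np.int32((np.array(ring)-off)*3+1)],True,col,1)
cv2.imwrite('pics/ct.png',TT[:,:,::-1]);cv2.imwrite('pics/cs.png',SS[:,:,::-1])
E
```

```text
blue [278.9 226.7] [272 219  15  16 187] [254.1 191.9] [245 184  19  17 205] [0.4753 0.0214 0.047 ] [0.4862 0.0208 0.047 ] tri [0.4757 0.022  0.0366] 0.0017
yellow [278.8 176. ] [272 169  15  15 185] [269.3 237.7] [259 228  21  20 310] [0.6286 0.0262 0.047 ] [0.6395 0.0243 0.047 ] tri [0.6303 0.0262 0.0357] 0.0006
green [220.8 226.8] [214 220  15  15 175] [320.3 179.7] [313 173  15  16 158] [0.47   0.1953 0.047 ] [0.479  0.1961 0.047 ] tri [0.4705 0.1978 0.0388] 0.0032
```

View pics/ct.png

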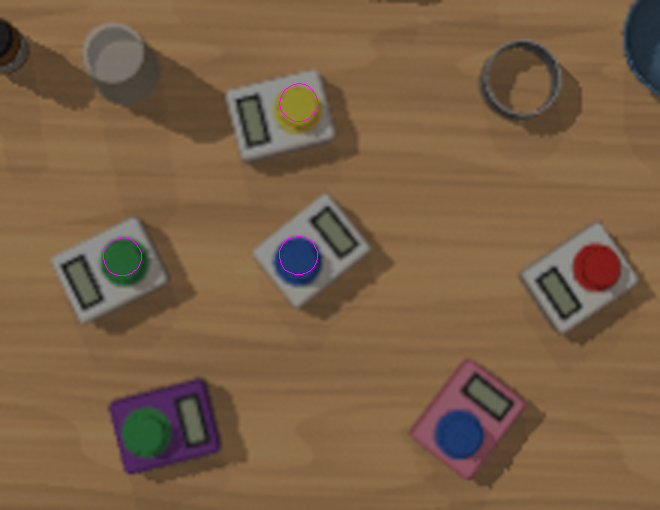

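View pics/cs.png

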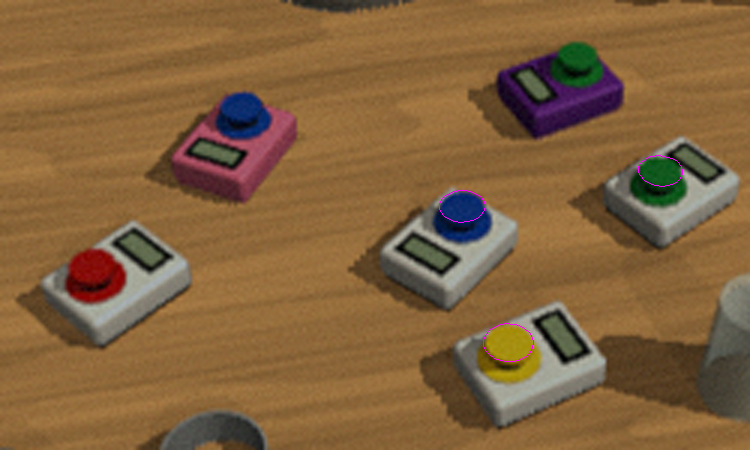

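The crops confirm my choices: the white-bodied timers' keys sit at the circled spots. The two cameras differ by about 1 cm in x at most, and are consistent with the stated key height to within a few mm. My targets are blue (0.477,0.0215), yellow (0.631,0.0255) and green (0.472,0.196). I'll shut the hand and go to blue first.

Emit:
jog_arm --plan '[{"x": -0.7, "y": -0.74}, {"x": -0.7, "y": -0.74}, {"x": -0.7, "y": -0.74}, {"x": -0.7, "y": -0.74}, {"x": -0.7, "y": -0.74}, {"x": -0.7, "y": -0.74}]' --hand -1 --grip_force 20

```text
invalid input at $.plan[0]: expected keys x, y, z, wx, wy, wz
```

Emit:
jog_arm --plan '[{"x": -0.7, "y": -0.74}, {"x": -0.7, "y": -0.74}, {"x": -0.7, "y": -0.74}, {"x": -0.7, "y": -0.74}, {"x": -0.7, "y": -0.74}, {"x": -0.7, "y": -0.74}]'

```text
invalid input at $.plan[0]: expected keys x, y, z, wx, wy, wz
```

```bash
cat > go.py <<'E'
import sys
from h import *
from scipy.spatial.transform import Rotation as Ro
s=monitor.get_obs();q=s['tool_rot'];R=Ro.from_quat([q[1],q[2],q[3],q[0]])
d=np.array([float(v) for v in sys.argv[1:4]])-s['eef_pos']
print(s['t'],s['eef_pos'].round(4),'axes',R.as_matrix().round(3).tolist(),'F',np.round(s['contact_force'],2),s['gripper_width'],'shift',(R.inv().apply(d)/.2).round(4))
E
python3 go.py .477 .0215 .09
```

```text
0.5 [0.2971 0.6061 0.2313] axes [[-0.898, 0.44, -0.0], [0.44, 0.898, -0.0], [0.0, -0.0, -1.0]] F [-0.36  0.74  0.1 ] 0.9949277145096651 shift [-2.0943 -2.2286  0.7064]
```

Emit:
jog_arm --plan '[{"x": -0.7, "y": -0.74, "z": 0, "wx": 0, "wy": 0, "wz": 0}, {"x": -0.7, "y": -0.74, "z": 0, "wx": 0, "wy": 0, "wz": 0}, {"x": -0.7, "y": -0.74, "z": 0, "wx": 0, "wy": 0, "wz": 0}, {"x": -0.7, "y": -0.74, "z": 0, "wx": 0, "wy": 0, "wz": 0}, {"x": -0.7, "y": -0.74, "z": 0, "wx": 0, "wy": 0, "wz": 0}, {"x": -0.7, "y": -0.74, "z": 0, "wx": 0, "wy": 0, "wz": 0}]' --hand -1 --grip_force 20

```text
t: 1.0
eef_pos: [0.3615, 0.4032, 0.2314]
tool_rot: [0.001, 0.231, 0.973, -0.002]
contact_force: [1.0, 0.2, 0.1]
gripper_width: 0.143
```

Emit:
jog_arm --plan '[{"x": -0.7, "y": -0.74, "z": 0, "wx": 0, "wy": 0, "wz": 0}, {"x": -0.7, "y": -0.74, "z": 0, "wx": 0, "wy": 0, "wz": 0}, {"x": -0.7, "y": -0.74, "z": 0, "wx": 0, "wy": 0, "wz": 0}, {"x": -0.7, "y": -0.74, "z": 0, "wx": 0, "wy": 0, "wz": 0}, {"x": -0.7, "y": -0.74, "z": 0, "wx": 0, "wy": 0, "wz": 0}, {"x": -0.7, "y": -0.74, "z": 0, "wx": 0, "wy": 0, "wz": 0}]'

```text
t: 1.5
eef_pos: [0.4222, 0.2005, 0.2326]
tool_rot: [0.002, 0.236, 0.972, -0.003]
contact_force: [-0.6, -1.3, 0.4]
gripper_width: 0.002
```

```bash
python3 go.py .477 .0215 .09
```

```text
1.5 [0.4222 0.2005 0.2326] axes [[-0.889, 0.458, 0.002], [0.458, 0.889, -0.006], [-0.005, -0.005, -1.0]] F [-0.6  -1.34  0.41] 0.0015535455853601175 shift [-0.6502 -0.6671  0.7192]
```

Emit:
jog_arm --plan '[{"x": -0.65, "y": -0.667, "z": 0.3, "wx": 0, "wy": 0, "wz": 0}, {"x": -0.65, "y": -0.667, "z": 0.3, "wx": 0, "wy": 0, "wz": 0}, {"x": -0.65, "y": -0.667, "z": 0.3, "wx": 0, "wy": 0, "wz": 0}, {"x": -0.65, "y": -0.667, "z": 0.3, "wx": 0, "wy": 0, "wz": 0}, {"x": -0.65, "y": -0.667, "z": 0.3, "wx": 0, "wy": 0, "wz": 0}, {"x": -0.65, "y": -0.667, "z": 0.6, "wx": 0, "wy": 0, "wz": 0}, {"x": -0.65, "y": -0.667, "z": 0.72, "wx": 0, "wy": 0, "wz": 0}, {"x": -0.65, "y": -0.667, "z": 0.72, "wx": 0, "wy": 0, "wz": 0}, {"x": -0.65, "y": -0.667, "z": 0.72, "wx": 0, "wy": 0, "wz": 0}, {"x": -0.65, "y": -0.667, "z": 0.72, "wx": 0, "wy": 0, "wz": 0}]'

```text
t: 2.33
eef_pos: [0.478, 0.0221, 0.0913]
tool_rot: [0.002, 0.235, 0.972, -0.002]
contact_force: [0.7, 0.0, -0.3]
gripper_width: 0.002
```

```bash
python3 - <<'E'
from h import *
T=save('top','t1.png')
S=save('scene','s1.png')
v=np.hstack([cv2.resize(T[180:270,230:330],(400,360),interpolation=2),cv2.resize(S[130:220,210:310],(400,360),interpolation=2)])
cv2.imwrite('pics/c1.png',v[:,:,::-1])
E
python3 go.py .477 .0215 .06
```

```text
2.4333 [0.4788 0.0224 0.0923] axes [[-0.889, 0.457, 0.006], [0.457, 0.889, -0.005], [-0.008, -0.002, -1.0]] F [-0.48 -0.5   0.11] 0.002309559145234005 shift [ 0.0073 -0.0079  0.1613]
```

View pics/c1.png

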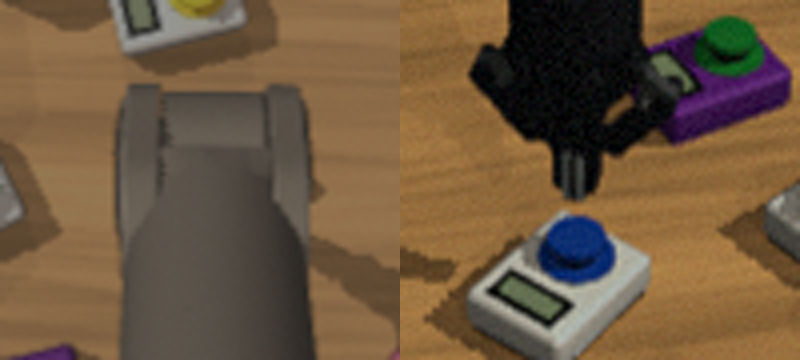

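The scene crop at (574,195→235) shows the closed fingertips right over the blue cap. I'll go down slowly.

Emit:
jog_arm --plan '[{"x": 0.006, "y": -0.006, "z": 0.1, "wx": 0, "wy": 0, "wz": 0}, {"x": 0.006, "y": -0.006, "z": 0.16, "wx": 0, "wy": 0, "wz": 0}, {"x": 0.006, "y": -0.006, "z": 0.18, "wx": 0, "wy": 0, "wz": 0}, {"x": 0.006, "y": -0.006, "z": 0.19, "wx": 0, "wy": 0, "wz": 0}, {"x": 0.006, "y": -0.006, "z": 0.2, "wx": 0, "wy": 0, "wz": 0}, {"x": 0.006, "y": -0.006, "z": 0.21, "wx": 0, "wy": 0, "wz": 0}, {"x": 0.006, "y": -0.006, "z": 0.215, "wx": 0, "wy": 0, "wz": 0}, {"x": 0.006, "y": -0.006, "z": 0.22, "wx": 0, "wy": 0, "wz": 0}, {"x": 0.006, "y": -0.006, "z": 0.22, "wx": 0, "wy": 0, "wz": 0}, {"x": 0.006, "y": -0.006, "z": 0.22, "wx": 0, "wy": 0, "wz": 0}]'

```text
t: 3.27
eef_pos: [0.4784, 0.022, 0.0487]
tool_rot: [0.004, 0.235, 0.972, -0.001]
contact_force: [2.1, 2.1, 2.8]
gripper_width: -0.006
```

```bash
python3 go.py .477 .0215 .044
```

```text
3.2667 [0.4784 0.022  0.0487] axes [[-0.889, 0.457, 0.008], [0.457, 0.889, -0.005], [-0.009, -0.0, -1.0]] F [2.06 2.1  2.77] -0.006249997557054587 shift [ 0.0052 -0.0052  0.0233]
```

Emit:
jog_arm --plan '[{"x": 0, "y": 0, "z": 0.008, "wx": 0, "wy": 0, "wz": 0}, {"x": 0, "y": 0, "z": 0.016, "wx": 0, "wy": 0, "wz": 0}, {"x": 0, "y": 0, "z": 0.02, "wx": 0, "wy": 0, "wz": 0}, {"x": 0, "y": 0, "z": 0.02, "wx": 0, "wy": 0, "wz": 0}, {"x": 0, "y": 0, "z": 0.02, "wx": 0, "wy": 0, "wz": 0}]'

```text
t: 3.68
eef_pos: [0.4784, 0.022, 0.0447]
tool_rot: [0.004, 0.235, 0.972, -0.001]
contact_force: [-0.2, 1.5, 3.2]
gripper_width: 0.001
```

Emit:
jog_arm --plan '[{"x": 0, "y": 0, "z": 0, "wx": 0, "wy": 0, "wz": 0}]'

```text
t: 3.77
eef_pos: [0.4784, 0.022, 0.0447]
tool_rot: [0.004, 0.235, 0.972, -0.001]
contact_force: [0.3, 1.3, 3.2]
gripper_width: -0.003
```

Emit:
jog_arm --plan '[{"x": 0, "y": 0, "z": 0.005, "wx": 0, "wy": 0, "wz": 0}, {"x": 0, "y": 0, "z": 0.005, "wx": 0, "wy": 0, "wz": 0}, {"x": 0, "y": 0, "z": 0.005, "wx": 0, "wy": 0, "wz": 0}]'

```text
t: 4.02
eef_pos: [0.4784, 0.022, 0.0437]
tool_rot: [0.004, 0.235, 0.972, -0.001]
contact_force: [-1.0, 1.2, 6.5]
gripper_width: -0.001
```

Emit:
jog_arm --plan '[{"x": 0, "y": 0, "z": 0, "wx": 0, "wy": 0, "wz": 0}]'

```text
t: 4.1
eef_pos: [0.4784, 0.022, 0.0438]
tool_rot: [0.004, 0.235, 0.972, -0.001]
contact_force: [-0.1, 1.1, 5.3]
gripper_width: -0.001
```

Force held at the 3 N drag, then rose to about 6 N, so the blue stem is at its stop. I'll press a touch more, lift straight up and cross to yellow.

Emit:
jog_arm --plan '[{"x": 0, "y": 0, "z": 0.002, "wx": 0, "wy": 0, "wz": 0}, {"x": 0, "y": 0, "z": 0.002, "wx": 0, "wy": 0, "wz": 0}, {"x": 0, "y": 0, "z": -0.1, "wx": 0, "wy": 0, "wz": 0}, {"x": 0, "y": 0, "z": -0.25, "wx": 0, "wy": 0, "wz": 0}, {"x": 0, "y": 0, "z": -0.25, "wx": 0, "wy": 0, "wz": 0}, {"x": -0.67, "y": 0.364, "z": -0.25, "wx": 0, "wy": 0, "wz": 0}, {"x": -0.67, "y": 0.364, "z": -0.25, "wx": 0, "wy": 0, "wz": 0}, {"x": -0.67, "y": 0.364, "z": -0.25, "wx": 0, "wy": 0, "wz": 0}, {"x": -0.67, "y": 0.364, "z": -0.25, "wx": 0, "wy": 0, "wz": 0}, {"x": -0.67, "y": 0.364, "z": -0.25, "wx": 0, "wy": 0, "wz": 0}, {"x": -0.67, "y": 0.364, "z": -0.25, "wx": 0, "wy": 0, "wz": 0}, {"x": -0.67, "y": 0.364, "z": -0.25, "wx": 0, "wy": 0, "wz": 0}]'

```text
t: 5.1
eef_pos: [0.6288, 0.0252, 0.0938]
tool_rot: [0.003, 0.235, 0.972, -0.002]
contact_force: [-0.1, -0.4, 1.1]
gripper_width: 0.0
```

```bash
python3 - <<'E'
from h import *
T=save('top','t2.png')
S=save('scene','s2.png')
v=np.hstack([cv2.resize(S[160:250,205:305],(400,360),interpolation=2),cv2.resize(S[180:270,230:330],(400,360),interpolation=2)])
cv2.imwrite('pics/c2.png',v[:,:,::-1])
E
python3 go.py .631 .0255 .049
```

```text
5.2 [0.6287 0.0254 0.0944] axes [[-0.889, 0.457, 0.006], [0.457, 0.889, -0.004], [-0.007, -0.001, -1.0]] F [0.01 0.53 0.15] 0.0009061924014035057 shift [-0.0084  0.0058  0.227 ]
```

View pics/c2.png

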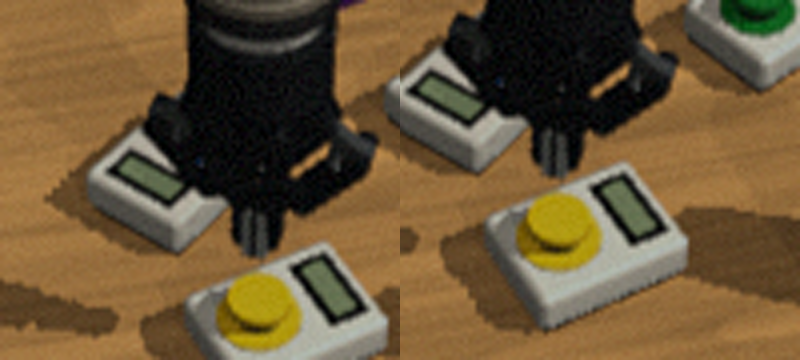

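The tips (557,170) sit directly over the yellow cap (558,220), with the offset expected for 40 mm of height. Going down now.

Emit:
jog_arm --plan '[{"x": -0.008, "y": 0.006, "z": 0.1, "wx": 0, "wy": 0, "wz": 0}, {"x": -0.008, "y": 0.006, "z": 0.17, "wx": 0, "wy": 0, "wz": 0}, {"x": -0.008, "y": 0.006, "z": 0.19, "wx": 0, "wy": 0, "wz": 0}, {"x": -0.008, "y": 0.006, "z": 0.2, "wx": 0, "wy": 0, "wz": 0}, {"x": -0.008, "y": 0.006, "z": 0.21, "wx": 0, "wy": 0, "wz": 0}, {"x": -0.008, "y": 0.006, "z": 0.22, "wx": 0, "wy": 0, "wz": 0}, {"x": -0.008, "y": 0.006, "z": 0.23, "wx": 0, "wy": 0, "wz": 0}, {"x": -0.008, "y": 0.006, "z": 0.24, "wx": 0, "wy": 0, "wz": 0}, {"x": -0.008, "y": 0.006, "z": 0.24, "wx": 0, "wy": 0, "wz": 0}, {"x": -0.008, "y": 0.006, "z": 0.24, "wx": 0, "wy": 0, "wz": 0}]'

```text
t: 6.03
eef_pos: [0.6311, 0.0255, 0.0466]
tool_rot: [0.003, 0.235, 0.972, -0.001]
contact_force: [-0.6, -0.0, 3.1]
gripper_width: -0.002
```

Emit:
jog_arm --plan '[{"x": 0, "y": 0, "z": 0.005, "wx": 0, "wy": 0, "wz": 0}, {"x": 0, "y": 0, "z": 0.005, "wx": 0, "wy": 0, "wz": 0}, {"x": 0, "y": 0, "z": 0.005, "wx": 0, "wy": 0, "wz": 0}]'

```text
t: 6.28
eef_pos: [0.6312, 0.0255, 0.0456]
tool_rot: [0.003, 0.235, 0.972, -0.001]
contact_force: [-2.2, 0.5, 3.5]
gripper_width: -0.001
```

Emit:
jog_arm --plan '[{"x": 0, "y": 0, "z": 0.008, "wx": 0, "wy": 0, "wz": 0}, {"x": 0, "y": 0, "z": 0.008, "wx": 0, "wy": 0, "wz": 0}, {"x": 0, "y": 0, "z": 0.008, "wx": 0, "wy": 0, "wz": 0}]'

```text
t: 6.53
eef_pos: [0.6314, 0.0255, 0.0442]
tool_rot: [0.004, 0.235, 0.972, -0.001]
contact_force: [-2.1, -0.2, 5.1]
gripper_width: -0.003
```

Emit:
jog_arm --plan '[{"x": 0, "y": 0, "z": 0, "wx": 0, "wy": 0, "wz": 0}]'

```text
t: 6.62
eef_pos: [0.6314, 0.0256, 0.0443]
tool_rot: [0.004, 0.235, 0.972, -0.001]
contact_force: [-2.6, 0.5, 4.1]
gripper_width: 0.0
```

Emit:
jog_arm --plan '[{"x": 0, "y": 0, "z": 0.004, "wx": 0, "wy": 0, "wz": 0}, {"x": 0, "y": 0, "z": 0.004, "wx": 0, "wy": 0, "wz": 0}, {"x": 0, "y": 0, "z": 0.004, "wx": 0, "wy": 0, "wz": 0}]'

```text
t: 6.87
eef_pos: [0.6314, 0.0256, 0.0437]
tool_rot: [0.004, 0.235, 0.972, -0.001]
contact_force: [-4.0, -0.1, 5.6]
gripper_width: -0.004
```

Emit:
jog_arm --plan '[{"x": 0, "y": 0, "z": 0, "wx": 0, "wy": 0, "wz": 0}]'

```text
t: 6.95
eef_pos: [0.6314, 0.0255, 0.0439]
tool_rot: [0.004, 0.235, 0.972, -0.001]
contact_force: [-3.3, 0.2, 5.7]
gripper_width: 0.005
```

Yellow is in (5.7 N, past the drag). I'll lift and cross to green in two calls.

Emit:
jog_arm --plan '[{"x": 0, "y": 0, "z": -0.1, "wx": 0, "wy": 0, "wz": 0}, {"x": 0, "y": 0, "z": -0.25, "wx": 0, "wy": 0, "wz": 0}, {"x": 0, "y": 0, "z": -0.25, "wx": 0, "wy": 0, "wz": 0}, {"x": 0.9, "y": 0.32, "z": -0.25, "wx": 0, "wy": 0, "wz": 0}, {"x": 0.9, "y": 0.32, "z": -0.25, "wx": 0, "wy": 0, "wz": 0}, {"x": 0.9, "y": 0.32, "z": -0.25, "wx": 0, "wy": 0, "wz": 0}, {"x": 0.9, "y": 0.32, "z": -0.25, "wx": 0, "wy": 0, "wz": 0}, {"x": 0.9, "y": 0.32, "z": -0.25, "wx": 0, "wy": 0, "wz": 0}, {"x": 0.9, "y": 0.32, "z": -0.25, "wx": 0, "wy": 0, "wz": 0}]'

```text
t: 7.7
eef_pos: [0.4963, 0.1704, 0.0918]
tool_rot: [0.002, 0.231, 0.973, -0.001]
contact_force: [-0.4, -0.5, 0.7]
gripper_width: -0.002
```

```bash
python3 go.py .472 .196 .094
```

```text
7.7 [0.4963 0.1704 0.0918] axes [[-0.893, 0.45, 0.004], [0.45, 0.893, -0.002], [-0.004, -0.0, -1.0]] F [-0.44 -0.51  0.74] -0.0016373474527559156 shift [ 0.1659  0.0597 -0.0115]
```

Emit:
jog_arm --plan '[{"x": 0.166, "y": 0.06, "z": -0.01, "wx": 0, "wy": 0, "wz": 0}, {"x": 0.166, "y": 0.06, "z": -0.01, "wx": 0, "wy": 0, "wz": 0}, {"x": 0.166, "y": 0.06, "z": -0.01, "wx": 0, "wy": 0, "wz": 0}, {"x": 0.166, "y": 0.06, "z": -0.01, "wx": 0, "wy": 0, "wz": 0}]'

```text
t: 8.03
eef_pos: [0.4728, 0.1959, 0.0938]
tool_rot: [0.003, 0.231, 0.973, -0.0]
contact_force: [-0.0, 0.1, 0.1]
gripper_width: -0.0
```

```bash
python3 - <<'E'
from h import *
S=save('scene','s3.png')
v=np.hstack([cv2.resize(S[120:210,270:370],(400,360),interpolation=2),cv2.resize(S[170:260,220:320],(400,360),interpolation=2)])
cv2.imwrite('pics/c3.png',v[:,:,::-1])
for c in HUE:
    b,sb=blob(S,c,SCN[c]);print(c,b.round(1),sb)
print(proj('scene',[.472,.196,.094]),proj('scene',[.472,.196,.054]))
E
python3 go.py .472 .196 .046
```

```text
blue [254. 193.] [245 186  19  15 196]
yellow [269.2 238.8] [259 231  21  17 282]
green [320.3 179.7] [312 173  16  15 161]
[321.0795039  164.26188356] [319.70915244 175.94773582]
8.0833 [0.4731 0.1953 0.0937] axes [[-0.892, 0.451, 0.005], [0.451, 0.892, -0.002], [-0.005, 0.0, -1.0]] F [ 0.05 -0.53  0.23] -0.0029736314388269613 shift [0.0076 0.0006 0.2387]
```

View pics/c3.png

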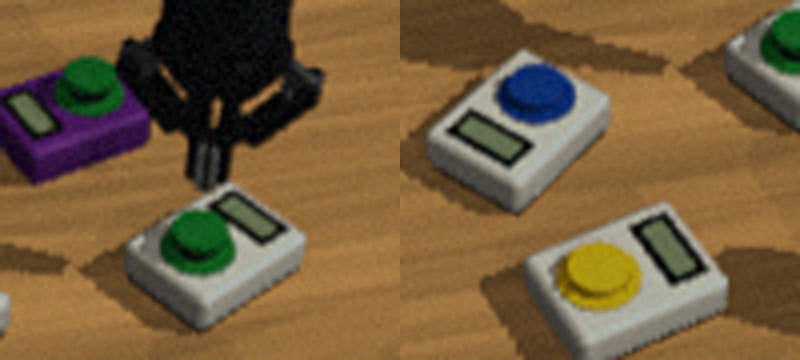

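Blue and yellow visibly stand lower, and neither has moved in x/y (blobs within 0.1 px in column). The tips (208,180) are over the green cap (200,230) as the projection predicts. Pressing green.

Emit:
jog_arm --plan '[{"x": 0.004, "y": 0, "z": 0.1, "wx": 0, "wy": 0, "wz": 0}, {"x": 0.004, "y": 0, "z": 0.17, "wx": 0, "wy": 0, "wz": 0}, {"x": 0.004, "y": 0, "z": 0.19, "wx": 0, "wy": 0, "wz": 0}, {"x": 0.004, "y": 0, "z": 0.2, "wx": 0, "wy": 0, "wz": 0}, {"x": 0.004, "y": 0, "z": 0.21, "wx": 0, "wy": 0, "wz": 0}, {"x": 0.004, "y": 0, "z": 0.22, "wx": 0, "wy": 0, "wz": 0}, {"x": 0.004, "y": 0, "z": 0.23, "wx": 0, "wy": 0, "wz": 0}, {"x": 0.004, "y": 0, "z": 0.238, "wx": 0, "wy": 0, "wz": 0}, {"x": 0.004, "y": 0, "z": 0.238, "wx": 0, "wy": 0, "wz": 0}, {"x": 0.004, "y": 0, "z": 0.238, "wx": 0, "wy": 0, "wz": 0}]'

```text
t: 8.92
eef_pos: [0.4731, 0.1957, 0.0465]
tool_rot: [0.003, 0.232, 0.973, -0.0]
contact_force: [0.3, -2.5, 3.1]
gripper_width: 0.002
```

Emit:
jog_arm --plan '[{"x": 0, "y": 0, "z": 0.006, "wx": 0, "wy": 0, "wz": 0}, {"x": 0, "y": 0, "z": 0.006, "wx": 0, "wy": 0, "wz": 0}, {"x": 0, "y": 0, "z": 0.006, "wx": 0, "wy": 0, "wz": 0}]'

```text
t: 9.17
eef_pos: [0.4732, 0.1958, 0.0453]
tool_rot: [0.003, 0.232, 0.973, -0.0]
contact_force: [-0.2, -1.0, 2.6]
gripper_width: -0.002
```

Emit:
jog_arm --plan '[{"x": 0, "y": 0, "z": 0.007, "wx": 0, "wy": 0, "wz": 0}, {"x": 0, "y": 0, "z": 0.007, "wx": 0, "wy": 0, "wz": 0}, {"x": 0, "y": 0, "z": 0.007, "wx": 0, "wy": 0, "wz": 0}]'

```text
t: 9.42
eef_pos: [0.4733, 0.1958, 0.044]
tool_rot: [0.003, 0.232, 0.973, -0.0]
contact_force: [-0.7, -1.3, 4.7]
gripper_width: 0.001
```

Emit:
jog_arm --plan '[{"x": 0, "y": 0, "z": 0, "wx": 0, "wy": 0, "wz": 0}]'

```text
t: 9.5
eef_pos: [0.4733, 0.1958, 0.0441]
tool_rot: [0.003, 0.232, 0.973, -0.0]
contact_force: [-0.0, -2.7, 4.2]
gripper_width: -0.003
```

Emit:
jog_arm --plan '[{"x": 0, "y": 0, "z": 0.004, "wx": 0, "wy": 0, "wz": 0}, {"x": 0, "y": 0, "z": 0.004, "wx": 0, "wy": 0, "wz": 0}, {"x": 0, "y": 0, "z": 0.004, "wx": 0, "wy": 0, "wz": 0}]'

```text
t: 9.75
eef_pos: [0.4732, 0.1958, 0.0435]
tool_rot: [0.003, 0.232, 0.973, -0.0]
contact_force: [-0.9, -2.7, 6.6]
gripper_width: -0.002
```

Emit:
jog_arm --plan '[{"x": 0, "y": 0, "z": 0, "wx": 0, "wy": 0, "wz": 0}]'

```text
t: 9.83
eef_pos: [0.4733, 0.1958, 0.0437]
tool_rot: [0.003, 0.232, 0.973, 0.0]
contact_force: [-0.9, -1.8, 5.9]
gripper_width: -0.002
```

Green is at its stop (~6 N). I'll lift clear, move aside and look.

Emit:
jog_arm --plan '[{"x": 0, "y": 0, "z": -0.1, "wx": 0, "wy": 0, "wz": 0}, {"x": 0, "y": 0, "z": -0.3, "wx": 0, "wy": 0, "wz": 0}, {"x": 0, "y": 0, "z": -0.8, "wx": 0, "wy": 0, "wz": 0}, {"x": 0, "y": 0, "z": -0.8, "wx": 0, "wy": 0, "wz": 0}, {"x": 0, "y": 0, "z": -0.8, "wx": 0, "wy": 0, "wz": 0}, {"x": 0.4, "y": 0.8, "z": -0.8, "wx": 0, "wy": 0, "wz": 0}, {"x": 0.4, "y": 0.8, "z": -0.8, "wx": 0, "wy": 0, "wz": 0}, {"x": 0.4, "y": 0.8, "z": -0.8, "wx": 0, "wy": 0, "wz": 0}, {"x": 0.4, "y": 0.8, "z": -0.8, "wx": 0, "wy": 0, "wz": 0}, {"x": 0.4, "y": 0.8, "z": -0.8, "wx": 0, "wy": 0, "wz": 0}, {"x": 0.4, "y": 0.8, "z": -0.8, "wx": 0, "wy": 0, "wz": 0}, {"x": 0.4, "y": 0.8, "z": -0.8, "wx": 0, "wy": 0, "wz": 0}]'

```text
t: 10.83
eef_pos: [0.4724, 0.3754, 0.2026]
tool_rot: [0.003, 0.231, 0.973, -0.001]
contact_force: [0.6, -0.3, -0.2]
gripper_width: 0.001
```

```bash
python3 - <<'E'
from h import *
S=save('scene','s4.png');T=save('top','t4.png')
v=cv2.resize(S[120:270,100:350],None,fx=3,fy=3,interpolation=2)
cv2.imwrite('pics/c4.png',v[:,:,::-1])
for c in HUE:
    for im,p in((S,SCN),(T,TOP)):
        b,sb=blob(im,c,p[c]);print(c,b.round(1),sb)
E
python3 go.py .472 .196 .046
```

```text
blue [253.9 193. ] [245 186  19  15 196]
blue [278.9 226.7] [272 219  15  16 185]
yellow [269.2 238.8] [259 231  21  17 280]
yellow [278.8 176. ] [272 169  15  15 186]
green [320. 181.] [313 175  15  13 147]
green [220.9 226.8] [214 220  15  15 178]
10.9333 [0.4733 0.3731 0.2031] axes [[-0.892, 0.453, 0.006], [0.453, 0.892, -0.003], [-0.006, 0.0, -1.0]] F [ 0.24 -0.02  0.29] -0.0008725411983297527 shift [-0.3902 -0.7925  0.7877]
```

View pics/c4.png

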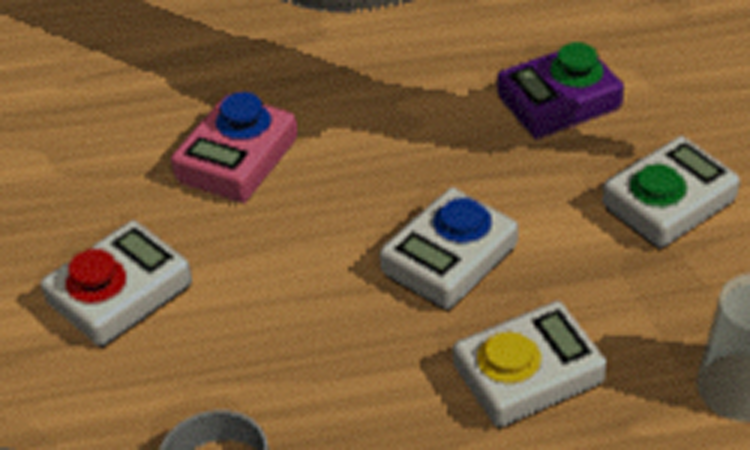

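The last crop shows the blue (462,220), yellow (509,356) and green (658,185) keys down. Red, pink and purple are untouched, and the timers are where they were.

```bash
python3 -c "
from h import *
bot.hand_in()"
```

```text
the job is handed in; nothing more can be done
```

I started the three white timers in order (blue, yellow, green), pressing each key with the closed fingertips. On each key the force held at about 3 N and then rose to roughly 6 N, which means the key reached its stop. I handed the job in at about 11 s of robot time.

- **Keys:** the final picture shows all three keys standing lower than before.
- **Nothing shoved:** in the top view each pressed key's position is within 0.1 px of where it started. The red, pink and purple timers look untouched.
- **Hand clear:** the hand finished at z ≈ 0.20 m with about zero contact force.
- **Disagreements:** the two cameras differed by about 1 cm in x when locating the keys. I aimed between them, close to the top camera. The networks confused the look-alike timers, so I chose by body colour instead.
- **Side force:** the wrist read up to 4 N sideways while pressing yellow, but the pictures show no movement.

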